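# Open the wide tea caddy for service

### The job

Open the wider of the two wooden caddies for service: with a fingertip under the tab at its front, push the lid up and over past upright, so that it rests open by its own weight. Nothing is to be grasped or pinched; do not lift, tip or shove the caddy, leave the narrow caddy and its lid alone, and leave the mug, pitcher, jar and spoon where they are.

Things in the scene. Friction and masses are not known exactly. Their poses are not given: they have to be found in the camera images.
- tea: The wide caddy, dark wood with a lighter wooden lid: open-topped box 90 deep (x) by 180 wide (y) by 120 mm high, 8 mm walls, loose on the counter on its flat underside, about 1.5 kg. Origin at the centre of its underside; its front, with the lid's tab, faces -x of its frame, z up. The tab faces the robot's right (world -y) within 0.5 rad; the caddy stands left or right of the narrow one.
- tea_lid (a joint): Lid of the wide caddy, rad: 0 shut, grows as it opens, stop at 1.95. A nearly frictionless hinge: gravity shuts the lid from below about 1.4 and carries it open to the stop from above about 1.65. Lid about 0.15 kg, a flat board 90 by 180 by 7 mm; about 0.7 N at the tab lifts it.
- tea_lid_hinge (a point): Middle of the hinge line of the wide caddy's lid, on its far upper rim, level with the lid's underside (120 mm above the counter). Its x axis points from the tab to the hinge line, z up out of the lid's upper face when shut; turns with the lid.
- tea_lid_tab (a point): Middle of the front edge of the lid's thumb tab, on its underside, 120 mm from the hinge line; moves with the lid, same axes. The tab is 50 mm wide, 7 mm thick, and continues the lid board 30 mm out beyond the caddy's front face, with free space below it down to the counter.
- stick: The narrow wooden caddy, to be left alone: same build, 90 deep by 100 wide by 120 mm high, about 1.1 kg, same origin, axes and facing. At least 280 mm from the wide one, centre to centre.
- stick_lid (a joint): Lid of the narrow caddy, rad: 0 shut; same kind of lid (90 by 100 mm) and the same tab. Must stay shut.
- mug: White mug, 76 mm across, 90 mm high, loose, handle at its +y; origin at the centre of its underside, z up. Bystander.
- pitcher: Steel pitcher with a handle at its +y, 90 mm across, 100 mm high, loose; origin at the centre of its underside, z up. Bystander.
- jar: Glass jar with a steel cap, 70 mm across, 100 mm high, loose, on the far side of the caddies; origin at the centre of its underside. Bystander.
- spoon: Steel spoon lying on the counter between the caddies, less than 30 mm high; origin on its underside. Bystander.

How it is judged:
By the outcome, as a careful person would: the job done as asked, in the order asked, and still so for the second after the job is handed in, with the robot touching nothing.
It also fails if it takes over 45 s, if anything falls off the work surface, if the arm or the gripper's body presses on something with over 40 N, if the wrist force passes 120 N, or if a joint passes its speed limit or range.

### The arm

A 6-joint arm with a two-finger parallel gripper is mounted at the origin on the work surface. World frame = base frame: x ahead of the robot, y to its left, z up, the work surface at z = 0. Lengths are in m, angles in rad, forces in N, time in s.
With the tool pointing down it reaches from about 0.375 to 0.9 m from the base axis. Payload 3.1 kg.
Tool frame: the origin (TCP) lies midway between the tips of the shut fingers; the grasp point (between the pads) lies tcp_to_grasp behind it (tcp_to_grasp is the distance from the TCP to the grasp point, in m); z points along the fingers, x is the direction in which the jaws open and shut, and the axes are right-handed (so a half turn about z gives the same grasp; the last joint's range is limited). The gripper opens to 85 mm and grips with 20 to 120 N. Pads are 22 mm wide; open, the fingers measure 114 mm over their backs; the gripper's body (76 mm by 85 mm) begins 54 mm behind the grasp point. The pads swing forward as they close: fully open they stand 13 mm farther back than shut.
Start: joints at [-1.456, 0.527, 1.433, -0, 1.181, -0.178], TCP at [0.18, -0.598, 0.21] pointing down, gripper open.
Joint ranges: [-3.08, 3.08], [-0.75, 2.2], [0.22, 2.44], [-1.43, 4.57], [0, 2.65], [-2.85, 2.85]. Speed limits (rad/s): [2.79, 2.79, 3.14, 3.14, 3.14, 3.14].

### API

Orientations are given as a 3x3 rotation matrix whose columns are the frame's x, y, z axes.
In Python, from cell import * gives the robot as it stands.
- The arm moves only by the tool play_rows, never from a script. Its argument "commands" is a list that holds one entry, the list of rows, each a list of 6 numbers: the shift along the tool's x, y, z scaled (see below), then the turn, a rotation vector about the tool's x, y, z scaled (see below). A call has exactly 5 rows; each row shifts and turns the commanded pose from where the row before left it, along the tool's axes as they then stand; what a row does not reach is not made up. The controller multiplies each number of a shift by 0.025 m and each number of a turn by 45 degrees. A row lasts 1/12 s, in which the tool goes at most 41.7 mm and 7.16 degrees, less where a joint would pass 70% of its speed; a pose out of reach is approached as far as the arm can. A call with a number of a shift or a turn outside -1 to 1 is refused whole. A call with a gripper value outside its range is refused whole. "claw" is the opening, from 0 (shut) to 1 (fully open), set as the call begins (left out, the last holds). The fingers move at their own pace and stop on an object; "squeeze" is the grip in N (left out, the last holds). Time passes only in rows, so rows that do not move let the fingers close, or fill a call up. It gives the time, the measured TCP pose, the force and the opening at its end, in the units of the state.
- read_state(): the state, without advancing time (a new reading comes with each control period).
- snapshot(name): name is "scene" or "top"; returns the picture (480x640x3 uint8, blue, green, red); there is no depth.
- get_calibration(name): a dict with "fx", "fy", "cx", "cy" (pixels), "distortion" ([k1, k2, p1, p2, k3] as OpenCV has them; the pictures are not rectified), "view" (4x4, takes a point from world to camera coordinates). Camera axes: x right, y down, z forward; pixel columns grow to the right and rows downward; lengths in m; the calibration is good to about 2 mm. A picture is of the moment at which its call begins. get_calibration takes no time and is no camera call.
- sign_off(): hands the job in, once; it reports no verdict.
Trained networks look in the newest picture that a camera, given by its name, has taken for a name from the list of things; names that differ only in an ending like _2 or _b are one class to them, and where a whole thing is asked for, a point or a joint stands for the part that bears it (a point fixed in the world has none). Each returns a list of dicts, best first, with "p" (0 to 1); they miss things now and then, are a little off and sometimes report something else, mostly with a low value. They report only what shows in the picture. A call takes as long as a camera call.
- masks_of(camera, name): "pixels" (480x640 bool, what is visible of it) and "bbox" ([centre column, centre row, width, height] in pixels, round what is visible of it).
- landmark_of(camera, name): "location" ([row, column] in pixels: a listed point, or the origin of a listed thing).
The state is a dict: "t": time; "joint_pos": joint angles; "qd": joint speeds; "joint_efforts": joint torques, N m; "tcp_pos": TCP position; "orientation": TCP orientation; "force": force on the tool from outside, world axes, zero at the start; "wrist_torque": the same for the moment, N m; "gripper_width": finger opening in m.
Only numpy, scipy, OpenCV 4.12 (cv2) and the standard library are available. Lean on these libraries where they do the work, as an engineer would, in place of code of your own. Each camera call takes 0.05 s, during which the arm holds its last target. There are 200 camera calls.

## Working session

There is one attempt and no reset: what is moved stays moved. The work goes in short steps, Python scripts to look and compute and a tool call to move; the robot and the scene stay as the last step left them, time stands still between calls to the robot, and variables do not carry over. Pictures are saved under pics/ and viewed, on a budget of 10 in all, crops included, one or two more only if the job needs it, and the job is handed in when it is done.

Besides the shell and the picture viewer there is one more tool, called by a JSON object that holds its "op" and its "data", one argument or row to a line. play_rows: Moves the arm, as the interface text tells. Its arguments: {"type":"object","properties":{"commands":{"type":"array","items":{"type":"array","items":{"type":"array","items":{"type":"number","minimum":-1,"maximum":1}}}},"claw":{"type":"number"},"squeeze":{"type":"number"}},"required":["commands"]}

```bash
mkdir -p pics
cat > h.py <<'E'
from cell import *
import numpy as np, cv2
def ray(cam,rc):
    c=get_calibration(cam);K=np.array([[c["fx"],0,c["cx"]],[0,c["fy"],c["cy"]],[0,0,1]])
    u=cv2.undistortPoints(np.array([[[rc[1],rc[0]]]],float),K,np.array(c["distortion"],float))[0,0]
    V=np.array(c["view"]);R=V[:3,:3];o=-R.T@V[:3,3];return o,R.T@np.array([u[0],u[1],1])
def at(cam,rc,z):
    o,d=ray(cam,rc);return o+d*(z-o[2])/d[2]
def tri(a,b):
    o1,d1=ray(*a);o2,d2=ray(*b);s=np.linalg.lstsq(np.c_[d1,-d2],o2-o1,rcond=None)[0]
    p,q=o1+s[0]*d1,o2+s[1]*d2;return (p+q)/2,np.linalg.norm(p-q)
E
python3 - <<'E'
from h import *
im={c:snapshot(c) for c in("scene","top")}
for c in im: cv2.imwrite(f"pics/{c}1.png",im[c])
Z=dict(tea=0,tea_lid_hinge=.12,tea_lid_tab=.12,stick=0,mug=0,pitcher=0,jar=0,spoon=0)
for n,z in Z.items():
    for c in im:
        for r in landmark_of(c,n)[:2]: print(n,c,round(r["p"],2),np.round(r["location"],1),np.round(at(c,r["location"],z),3))
print(read_state())
E
```

```text
tea scene 0.73 [264.2 251.6] [0.523 0.022 0.   ]
tea scene 0.59 [303.  192.4] [ 0.536 -0.135 -0.   ]
tea top 0.68 [290.3 413. ] [ 0.546 -0.137  0.   ]
tea_lid_hinge top 0.66 [294.4 401.9] [ 0.538 -0.093  0.12 ]
tea_lid_hinge top 0.52 [181.9 395.5] [ 0.773 -0.075  0.12 ]
tea_lid_tab scene 0.79 [285.1 153.5] [ 0.563 -0.206  0.12 ]
tea_lid_tab top 0.7 [283.2 456.4] [ 0.564 -0.207  0.12 ]
stick scene 0.68 [237.6 325.6] [0.566 0.207 0.   ]
stick top 0.57 [283.5 263.3] [0.553 0.203 0.   ]
mug scene 0.74 [368.8 287.4] [ 0.782 -0.093  0.   ]
mug top 0.78 [180.5 398.2] [ 0.798 -0.099  0.   ]
pitcher scene 0.92 [204.7 386.1] [0.574 0.417 0.   ]
pitcher top 0.8 [269.5 168.2] [0.578 0.422 0.   ]
pitcher top 0.4 [184.5 298.9] [0.781 0.13  0.   ]
jar scene 0.87 [306.9 370.9] [ 0.784  0.124 -0.   ]
spoon scene 0.61 [259.9 254.1] [0.516 0.035 0.   ]
spoon top 0.96 [299.9 341.2] [0.521 0.026 0.   ]
{'t': 0.9, 'joint_pos': array([-1.45650120e+00,  5.27505255e-01,  1.43269224e+00, -1.23143554e-05,
        1.18139523e+00, -1.78517762e-01]), 'qd': array([ 0.00018577,  0.00018175, -0.00145145,  0.00167173,  0.00071845,
        0.0004082 ]), 'joint_efforts': array([ 6.13512693e-04, -4.42304206e+01, -1.78425032e+01, -1.25716365e-04,
        6.90784836e-04, -4.75871332e-06]), 'tcp_pos': array([ 0.18041606, -0.59837503,  0.20960964]), 'orientation': array([[ 2.88651003e-01, -9.57434383e-01, -1.13258859e-05],
       [-9.57434383e-01, -2.88651003e-01, -1.23170438e-06],
       [-2.08995221e-06,  1.11993253e-05, -1.00000000e+00]]), 'force': array([-0.68524274,  0.80081271, -0.01670052]), 'wrist_torque': array([-0.04803049, -0.01207293,  0.00714564]), 'gripper_width': 0.08521438183064634}
```

View pics/scene1.png

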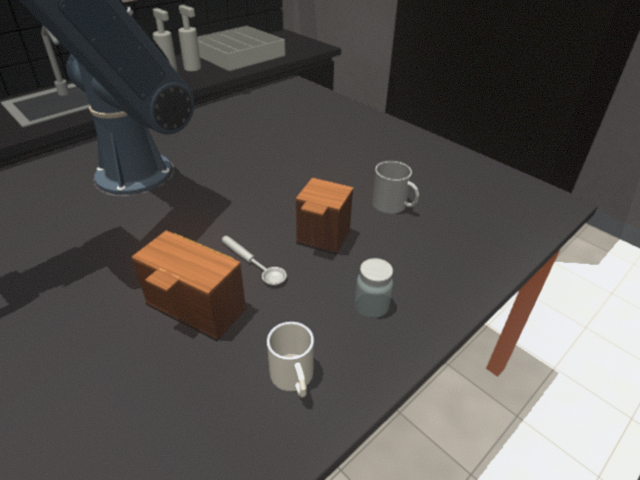

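View pics/top1.png

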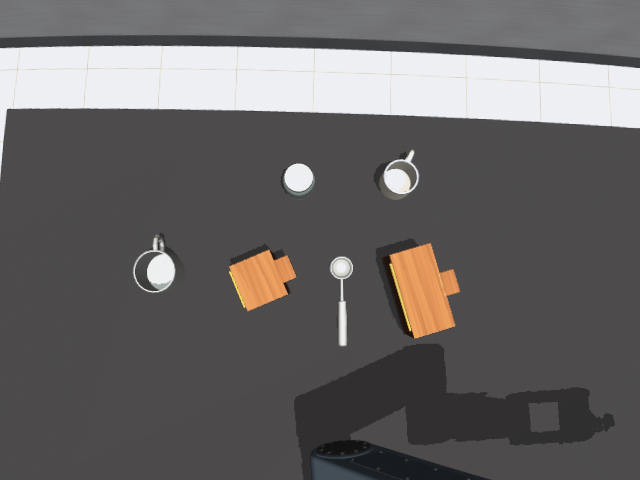

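The wide caddy is the right-hand one: its lid spans about (390–455, 244–338) in the top image and its tab is at (456, 283). The tab reading agrees between both cameras to about 1 mm. The narrow caddy is left at (263, 280), the spoon lies between them, and the mug is behind at (398, 180). Next I check the lid direction and plan the approach.

```bash
cat >> h.py <<'E'
from scipy.spatial.transform import Rotation as Ro
def goalR(a,pitch=0):  # tool z at azimuth a, pitch up; tool x down
    z=np.array([np.cos(a)*np.cos(pitch),np.sin(a)*np.cos(pitch),np.sin(pitch)]);y=np.array([-np.sin(a),np.cos(a),0])
    return np.c_[np.cross(y,z),y,z]
def rows(p,R,n,s=None):
    s=s or read_state();R0=s["orientation"];p0=s["tcp_pos"]
    w=Ro.from_matrix(R0.T@R).as_rotvec()/n;dp=(p-p0)/n
    for i in range(n):
        Ri=R0@Ro.from_rotvec(w*i).as_matrix()
        print([float(v) for v in np.round(np.r_[Ri.T@dp/.025,np.degrees(w)/45],3)])
    print("max deg/row",np.degrees(np.linalg.norm(w)),"mm/row",np.linalg.norm(dp)*1e3)
def st():
    s=read_state();print("t",s["t"],"q",np.round(s["joint_pos"],3),"p",np.round(s["tcp_pos"],4),"F",np.round(s["force"],2),"z",np.round(s["orientation"][:,2],3),"x",np.round(s["orientation"][:,0],3))
E
python3 - <<'E'
from h import *
c=[at("top",(r,k),.127)[:2] for k,r in[(431,244),(455,325),(414,338),(390,252)]]
print(np.round(c,3))
m=masks_of("top","tea_lid");print([ (round(x["p"],2),np.round(x["bbox"])) for x in m])
pts=np.argwhere(m[0]["pixels"]);P=np.array([at("top",q,.127)[:2] for q in pts[::5]])
print(cv2.minAreaRect(P.astype(np.float32)))
rows(np.array([.53,-.33,.22]),goalR(1.2),20)
E
```

```text
[[ 0.644 -0.151]
 [ 0.478 -0.204]
 [ 0.449 -0.119]
 [ 0.625 -0.065]]
[(0.85, array([426., 293.,  69.,  99.])), (0.28, array([298., 180.,  33.,  32.])), (0.24, array([263., 281.,  63.,  64.]))]
((0.5507242679595947, -0.14508278667926788), (0.1823396384716034, 0.12669679522514343), 16.625314712524414)
[-0.312, -0.824, -0.021, 0.033, -0.096, 0.033]
[-0.333, -0.816, 0.025, 0.033, -0.096, 0.033]
[-0.351, -0.806, 0.072, 0.033, -0.096, 0.033]
[-0.364, -0.794, 0.119, 0.033, -0.096, 0.033]
[-0.374, -0.781, 0.168, 0.033, -0.096, 0.033]
[-0.379, -0.766, 0.216, 0.033, -0.096, 0.033]
[-0.381, -0.75, 0.265, 0.033, -0.096, 0.033]
[-0.379, -0.732, 0.313, 0.033, -0.096, 0.033]
[-0.372, -0.714, 0.36, 0.033, -0.096, 0.033]
[-0.361, -0.694, 0.406, 0.033, -0.096, 0.033]
[-0.347, -0.674, 0.45, 0.033, -0.096, 0.033]
[-0.329, -0.653, 0.493, 0.033, -0.096, 0.033]
[-0.307, -0.631, 0.533, 0.033, -0.096, 0.033]
[-0.281, -0.609, 0.572, 0.033, -0.096, 0.033]
[-0.252, -0.587, 0.607, 0.033, -0.096, 0.033]
[-0.22, -0.565, 0.64, 0.033, -0.096, 0.033]
[-0.185, -0.543, 0.67, 0.033, -0.096, 0.033]
[-0.147, -0.521, 0.696, 0.033, -0.096, 0.033]
[-0.107, -0.499, 0.719, 0.033, -0.096, 0.033]
[-0.065, -0.478, 0.738, 0.033, -0.096, 0.033]
max deg/row 4.804461939633279 mm/row 22.041513639730194
```

{"op": "play_rows", "data": {
  "commands": [
    [[-0.31, -0.82, -0.02, 0.033, -0.096, 0.033], [-0.33, -0.82, 0.02, 0.033, -0.096, 0.033], [-0.35, -0.81, 0.07, 0.033, -0.096, 0.033], [-0.36, -0.79, 0.12, 0.033, -0.096, 0.033], [-0.37, -0.78, 0.17, 0.033, -0.096, 0.033]]
  ],
  "claw": 0,
  "squeeze": 20
}}

```text
t: 1.37
tcp_pos: [0.2688, -0.5314, 0.2128]
orientation: [[0.168, -0.985, 0.041], [-0.911, -0.139, 0.388], [-0.376, -0.102, -0.921]]
force: [0.1, -0.8, -0.4]
gripper_width: 0.0256
```

{"op": "play_rows", "data": {
  "commands": [
    [[-0.38, -0.77, 0.22, 0.033, -0.096, 0.033], [-0.38, -0.75, 0.26, 0.033, -0.096, 0.033], [-0.38, -0.73, 0.31, 0.033, -0.096, 0.033], [-0.37, -0.71, 0.36, 0.033, -0.096, 0.033], [-0.36, -0.69, 0.41, 0.033, -0.096, 0.033]]
  ]
}}

```text
t: 1.78
tcp_pos: [0.356, -0.4645, 0.2149]
orientation: [[0.07, -0.99, 0.125], [-0.709, 0.039, 0.704], [-0.702, -0.138, -0.699]]
force: [-0.1, -0.2, 0.8]
gripper_width: -0.0
```

```bash
python3 -c "
from h import *
st();rows(np.array([.53,-.33,.22]),goalR(1.2),10)"
```

```text
t 1.7833 q [-1.287  0.804  1.127  0.346  1.932  0.266] p [ 0.356  -0.4645  0.2149] F [-0.12 -0.23  0.76] z [ 0.125  0.704 -0.699] x [ 0.07  -0.709 -0.702]
[-0.347, -0.67, 0.452, 0.033, -0.096, 0.033]
[-0.329, -0.649, 0.494, 0.033, -0.096, 0.033]
[-0.306, -0.628, 0.535, 0.033, -0.096, 0.033]
[-0.281, -0.606, 0.573, 0.033, -0.096, 0.033]
[-0.252, -0.584, 0.608, 0.033, -0.096, 0.033]
[-0.22, -0.561, 0.641, 0.033, -0.096, 0.033]
[-0.185, -0.539, 0.67, 0.033, -0.096, 0.033]
[-0.147, -0.517, 0.696, 0.033, -0.096, 0.033]
[-0.107, -0.495, 0.719, 0.033, -0.096, 0.033]
[-0.065, -0.474, 0.738, 0.033, -0.096, 0.033]
max deg/row 4.790393023461404 mm/row 21.99392903788655
```

{"op": "play_rows", "data": {
  "commands": [
    [[-0.35, -0.67, 0.45, 0.033, -0.096, 0.033], [-0.33, -0.65, 0.49, 0.033, -0.096, 0.033], [-0.31, -0.63, 0.54, 0.033, -0.096, 0.033], [-0.28, -0.61, 0.57, 0.033, -0.096, 0.033], [-0.25, -0.58, 0.61, 0.033, -0.096, 0.033]]
  ]
}}

```text
t: 2.2
tcp_pos: [0.4429, -0.3971, 0.2172]
orientation: [[0.01, -0.971, 0.239], [-0.385, 0.217, 0.897], [-0.923, -0.101, -0.372]]
force: [0.5, 0.2, 0.1]
gripper_width: 0.0
```

{"op": "play_rows", "data": {
  "commands": [
    [[-0.22, -0.56, 0.64, 0.033, -0.096, 0.033], [-0.19, -0.54, 0.67, 0.033, -0.096, 0.033], [-0.15, -0.52, 0.7, 0.033, -0.096, 0.033], [-0.11, -0.5, 0.72, 0.033, -0.096, 0.033], [-0.07, -0.47, 0.74, 0.033, -0.096, 0.033]]
  ]
}}

```text
t: 2.62
tcp_pos: [0.53, -0.3296, 0.2199]
orientation: [[-0.0, -0.932, 0.363], [0.003, 0.363, 0.932], [-1.0, 0.001, 0.002]]
force: [0.6, 0.4, -0.5]
gripper_width: -0.0
```

```bash
python3 -c "
from h import *
st()
tab=np.array([.566,-.205,.12]);z=goalR(1.2)[:,2]
rows(tab-.05*z-[0,0,.04],goalR(1.2),10)
cv2.imwrite('pics/s2.png',snapshot('scene'))"
```

```text
t 2.6167 q [-1.135  1.068  1.199  1.023  2.132  0.716] p [ 0.53   -0.3296  0.2199] F [ 0.57  0.36 -0.5 ] z [0.363 0.932 0.002] x [-0.     0.003 -1.   ]
[0.56, 0.046, 0.315, -0.0, 0.0, -0.0]
[0.56, 0.046, 0.315, -0.0, 0.0, -0.0]
[0.56, 0.046, 0.316, -0.0, 0.0, -0.0]
[0.56, 0.046, 0.316, -0.0, 0.0, -0.0]
[0.56, 0.046, 0.316, -0.0, 0.0, -0.0]
[0.56, 0.046, 0.316, -0.0, 0.0, -0.0]
[0.56, 0.046, 0.316, -0.0, 0.0, -0.0]
[0.56, 0.046, 0.316, -0.0, 0.0, -0.0]
[0.56, 0.046, 0.316, -0.0, 0.0, -0.0]
[0.56, 0.046, 0.317, -0.0, 0.0, -0.0]
max deg/row 0.015650232158678903 mm/row 16.116432315566037
```

View pics/s2.png

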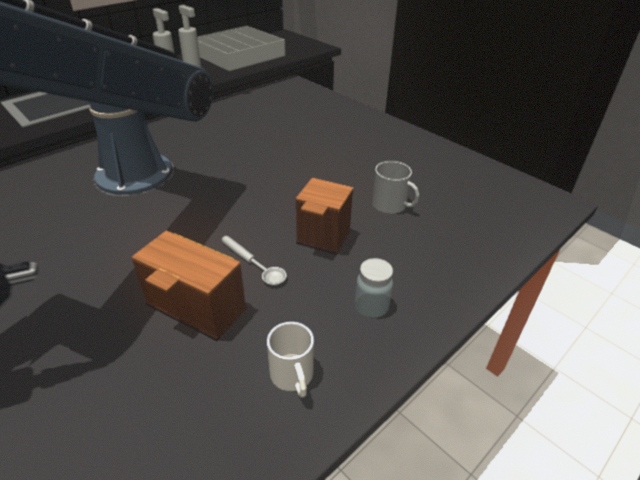

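The shut fingertips sit at (15–35, 270), level with the tab and pointing at it, clear of everything. Now I descend short of the tab.

{"op": "play_rows", "data": {
  "commands": [
    [[0.52, 0.05, 0.3, 0, 0, 0], [0.52, 0.05, 0.3, 0, 0, 0], [0.52, 0.05, 0.3, 0, 0, 0], [0.52, 0.05, 0.3, 0, 0, 0], [0.52, 0.05, 0.3, 0, 0, 0]]
  ]
}}

```text
t: 3.08
tcp_pos: [0.5366, -0.2922, 0.1541]
orientation: [[0.0, -0.932, 0.362], [-0.001, 0.362, 0.932], [-1.0, -0.001, -0.001]]
force: [-0.3, 0.4, -0.8]
gripper_width: -0.0001
```

{"op": "play_rows", "data": {
  "commands": [
    [[0.52, 0.05, 0.3, 0, 0, 0], [0.52, 0.05, 0.3, 0, 0, 0], [0.52, 0.05, 0.3, 0, 0, 0], [0.52, 0.05, 0.3, 0, 0, 0], [0.52, 0.05, 0.3, 0, 0, 0]]
  ]
}}

```text
t: 3.5
tcp_pos: [0.5446, -0.2544, 0.0888]
orientation: [[-0.0, -0.933, 0.361], [-0.0, 0.361, 0.933], [-1.0, 0.0, -0.0]]
force: [0.1, -0.4, -0.6]
gripper_width: -0.0002
```

```bash
python3 -c "
from h import *
st()
d=np.array([-.287,.958,0]);tab=np.array([.566,-.205,.12])
rows(tab+.014*d-[0,0,.03],goalR(1.2),5)
i=snapshot('scene');j=snapshot('top')
cv2.imwrite('pics/3.png',np.hstack([cv2.resize(i[200:380,0:260],None,fx=1.5,fy=1.5),cv2.resize(j[220:400,370:630],None,fx=1.5,fy=1.5)]))"
```

```text
t 3.5 q [-1.068  1.226  1.291  0.973  1.957  0.505] p [ 0.5446 -0.2544  0.0888] F [ 0.07 -0.38 -0.6 ] z [ 0.361  0.933 -0.   ] x [-0. -0. -1.]
[-0.009, 0.052, 0.518, 0.0, -0.0, -0.0]
[-0.009, 0.052, 0.518, 0.0, -0.0, -0.0]
[-0.009, 0.052, 0.518, 0.0, -0.0, -0.0]
[-0.009, 0.052, 0.518, 0.0, -0.0, -0.0]
[-0.009, 0.052, 0.518, 0.0, -0.0, -0.0]
max deg/row 0.01660192967561339 mm/row 13.024882225742985
```

View pics/3.png

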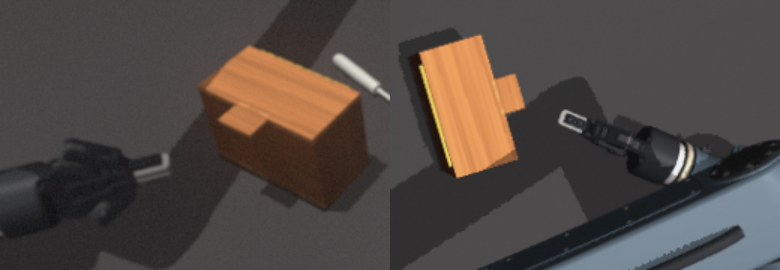

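Fingers are below tab height and about 50 mm short of it, nothing touched. Now slide under the tab.

{"op": "play_rows", "data": {
  "commands": [
    [[0, 0.05, 0.51, 0, 0, 0], [0, 0.05, 0.51, 0, 0, 0], [0, 0.05, 0.51, 0, 0, 0], [0, 0.05, 0.51, 0, 0, 0], [0, 0.05, 0.51, 0, 0, 0]]
  ]
}}

```text
t: 4.02
tcp_pos: [0.5621, -0.1919, 0.0909]
orientation: [[0.0, -0.933, 0.361], [-0.0, 0.361, 0.933], [-1.0, -0.001, -0.0]]
force: [-0.4, 0.5, -0.3]
gripper_width: 0.0001
```

```bash
python3 -c "
from h import *
st()
i=snapshot('scene');j=snapshot('top')
cv2.imwrite('pics/4.png',np.hstack([cv2.resize(i[220:340,80:260],None,fx=2.2,fy=2.2),cv2.resize(j[230:350,370:550],None,fx=2.2,fy=2.2)]))"
```

```text
t 4.0167 q [-0.998  1.204  1.396  1.013  1.879  0.453] p [ 0.5621 -0.1919  0.0909] F [-0.45  0.47 -0.29] z [ 0.361  0.933 -0.   ] x [ 0. -0. -1.]
```

View pics/4.png

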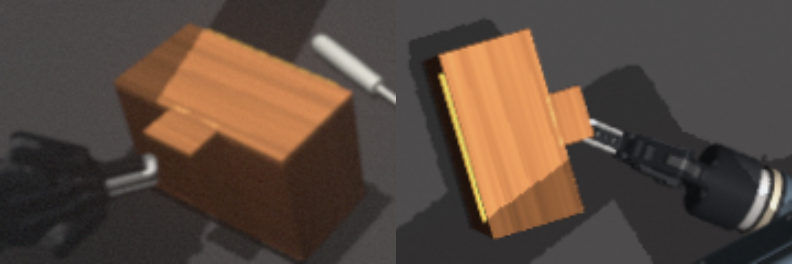

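```bash
cat >> h.py <<'E'
D=np.array([-.287,.958,0]);H=np.array([.532,-.090,.12])
def arc(t0,t1,n,r=.104,h=.0145):
    s=read_state();p=s["tcp_pos"];L=np.cross([0,0,1],D);lat=(p-H)@L;print("lat",lat,"r",-(p-H)@D)
    for t in np.linspace(t0,t1,n+1)[1:]:
        q=H+L*lat-r*np.cos(t)*D+[0,0,r*np.sin(t)-h]
        print(round(t,2),[float(v) for v in np.round(s["orientation"].T@(q-p)/.025,2)],np.round(q,3));p=q
E
python3 -c "
from h import *
arc(0,1.75,35)"
```

```text
lat 0.00020225378961166173 r 0.10468600264920241
0.05 [-0.79, 0.02, 0.03] [ 0.562 -0.19   0.111]
0.1 [-0.21, 0.01, 0.01] [ 0.562 -0.189  0.116]
0.15 [-0.21, 0.02, 0.02] [ 0.561 -0.189  0.121]
0.2 [-0.2, 0.02, 0.03] [ 0.561 -0.188  0.126]
0.25 [-0.2, 0.03, 0.04] [ 0.561 -0.187  0.131]
0.3 [-0.2, 0.03, 0.04] [ 0.56  -0.185  0.136]
0.35 [-0.2, 0.04, 0.05] [ 0.56  -0.184  0.141]
0.4 [-0.19, 0.05, 0.06] [ 0.559 -0.182  0.146]
0.45 [-0.19, 0.05, 0.07] [ 0.559 -0.18   0.151]
0.5 [-0.18, 0.06, 0.08] [ 0.558 -0.177  0.155]
0.55 [-0.18, 0.06, 0.08] [ 0.557 -0.175  0.16 ]
0.6 [-0.17, 0.07, 0.09] [ 0.556 -0.172  0.164]
0.65 [-0.17, 0.07, 0.1] [ 0.556 -0.169  0.168]
0.7 [-0.16, 0.08, 0.1] [ 0.555 -0.166  0.172]
0.75 [-0.16, 0.08, 0.11] [ 0.554 -0.163  0.176]
0.8 [-0.15, 0.09, 0.12] [ 0.553 -0.159  0.18 ]
0.85 [-0.14, 0.09, 0.12] [ 0.552 -0.156  0.184]
0.9 [-0.13, 0.1, 0.13] [ 0.55  -0.152  0.187]
0.95 [-0.12, 0.1, 0.13] [ 0.549 -0.148  0.19 ]
1.0 [-0.12, 0.11, 0.14] [ 0.548 -0.144  0.193]
1.05 [-0.11, 0.11, 0.14] [ 0.547 -0.14   0.196]
1.1 [-0.1, 0.11, 0.14] [ 0.545 -0.135  0.198]
1.15 [-0.09, 0.11, 0.15] [ 0.544 -0.131  0.2  ]
1.2 [-0.08, 0.12, 0.15] [ 0.543 -0.126  0.202]
1.25 [-0.07, 0.12, 0.15] [ 0.541 -0.121  0.204]
1.3 [-0.06, 0.12, 0.16] [ 0.54  -0.117  0.206]
1.35 [-0.05, 0.12, 0.16] [ 0.538 -0.112  0.207]
1.4 [-0.04, 0.12, 0.16] [ 0.537 -0.107  0.208]
1.45 [-0.03, 0.13, 0.16] [ 0.535 -0.102  0.209]
1.5 [-0.02, 0.13, 0.16] [ 0.534 -0.097  0.209]
1.55 [-0.01, 0.13, 0.16] [ 0.532 -0.092  0.209]
1.6 [0.0, 0.13, 0.16] [ 0.531 -0.087  0.209]
1.65 [0.01, 0.13, 0.16] [ 0.529 -0.082  0.209]
1.7 [0.02, 0.13, 0.16] [ 0.528 -0.077  0.209]
1.75 [0.03, 0.13, 0.16] [ 0.526 -0.072  0.208]
```

First call: rise gently into contact.

{"op": "play_rows", "data": {
  "commands": [
    [[-0.15, 0, 0, 0, 0, 0], [-0.15, 0, 0, 0, 0, 0], [-0.2, 0, 0.01, 0, 0, 0], [-0.2, 0.01, 0.01, 0, 0, 0], [-0.2, 0.01, 0.01, 0, 0, 0]]
  ]
}}

```text
t: 4.53
tcp_pos: [0.5615, -0.1932, 0.1134]
orientation: [[0.001, -0.932, 0.362], [-0.001, 0.362, 0.932], [-1.0, -0.001, -0.0]]
force: [-0.0, -0.2, 0.2]
gripper_width: -0.0001
```

{"op": "play_rows", "data": {
  "commands": [
    [[-0.2, 0.02, 0.02, 0, 0, 0], [-0.2, 0.02, 0.02, 0, 0, 0], [-0.2, 0.02, 0.03, 0, 0, 0], [-0.2, 0.03, 0.04, 0, 0, 0], [-0.2, 0.03, 0.04, 0, 0, 0]]
  ]
}}

```text
t: 4.95
tcp_pos: [0.56, -0.1879, 0.1382]
orientation: [[0.0, -0.932, 0.361], [-0.0, 0.361, 0.932], [-1.0, -0.0, -0.0]]
force: [0.3, -0.7, -0.4]
gripper_width: -0.0001
```

```bash
python3 -c "
from h import *
st()
i=snapshot('scene');j=snapshot('top')
cv2.imwrite('pics/5.png',np.hstack([cv2.resize(i[200:340,80:260],None,fx=2.2,fy=2.2),cv2.resize(j[220:360,370:550],None,fx=2.2,fy=2.2)]))"
```

```text
t 4.95 q [-0.998  1.123  1.44   1.024  1.898  0.486] p [ 0.56   -0.1879  0.1382] F [ 0.34 -0.74 -0.44] z [ 0.361  0.932 -0.   ] x [ 0. -0. -1.]
```

View pics/5.png

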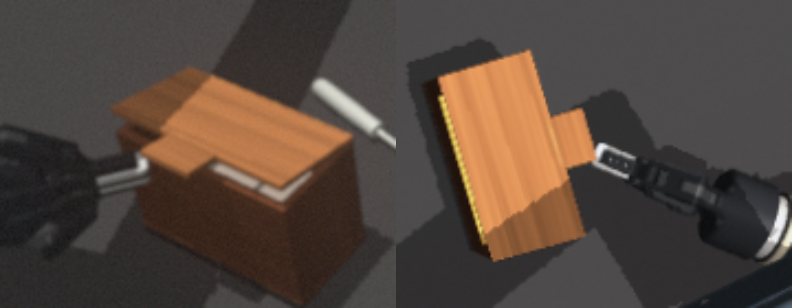

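The lid has lifted slightly, but the tip looks to be only just under the tab's near corner (595, 150 in the crop). I'll compare positions before going on.

```bash
python3 -c "
from h import *
s=read_state()
def proj(c,p):
    k=get_calibration(c);V=np.array(k['view']);K=np.array([[k['fx'],0,k['cx']],[0,k['fy'],k['cy']],[0,0,1]])
    return cv2.projectPoints(np.array([p],float),cv2.Rodrigues(V[:3,:3])[0],V[:3,3],K,np.array(k['distortion'],float))[0].ravel()
a=np.array([370,220]);
for c,o,off in(('scene',np.array([80,200]),0),('top',a,396)):
    print(c,'tcp in crop',(proj(c,s['tcp_pos'])-o)*2.2+[off,0],'tcp px',proj(c,s['tcp_pos']))
t=[(c,landmark_of(c,'tea_lid_tab')) for c in('scene','top')]
for c,l in t: print(c,[(round(x['p'],2),np.round(x['location'],1)) for x in l])
try: print(tri(('scene',t[0][1][0]['location']),('top',t[1][1][0]['location'])))
except Exception as e: print(e)
# tab far/near corners from top crop at z=.145
for u,v in((582,110),(597,158)): print(np.round(at('top',(220+v/2.2,370+(u-396)/2.2),.15),3))
"
```

```text
scene tcp in crop [176.54927034 157.51457172] tcp px [160.24966834 271.5975326 ]
top tcp in crop [570.64421028 142.67790573] tcp px [449.38373195 284.85359351]
scene []
top [(0.64, array([280.6, 453.7]))]
list index out of range
[ 0.59  -0.195  0.15 ]
[ 0.546 -0.21   0.15 ]
```

The TCP projects to (570, 143), about 17 mm inside the tab edge, so the tip is properly under the tab and just hidden by it. I'll continue along the arc.

{"op": "play_rows", "data": {
  "commands": [
    [[-0.2, 0.04, 0.05, 0, 0, 0], [-0.19, 0.05, 0.06, 0, 0, 0], [-0.19, 0.05, 0.07, 0, 0, 0], [-0.18, 0.06, 0.08, 0, 0, 0], [-0.18, 0.06, 0.08, 0, 0, 0]]
  ]
}}

```text
t: 5.57
tcp_pos: [0.557, -0.1774, 0.1618]
orientation: [[0.0, -0.933, 0.361], [0.0, 0.361, 0.933], [-1.0, -0.0, 0.0]]
force: [-0.6, -1.2, 0.2]
gripper_width: 0.0003
```

{"op": "play_rows", "data": {
  "commands": [
    [[-0.17, 0.07, 0.09, 0, 0, 0], [-0.17, 0.07, 0.1, 0, 0, 0], [-0.16, 0.08, 0.1, 0, 0, 0], [-0.16, 0.08, 0.11, 0, 0, 0], [-0.15, 0.09, 0.12, 0, 0, 0]]
  ]
}}

```text
t: 5.98
tcp_pos: [0.5526, -0.1617, 0.1819]
orientation: [[0.0, -0.933, 0.361], [-0.0, 0.361, 0.933], [-1.0, -0.0, 0.0]]
force: [0.4, -1.1, -0.1]
gripper_width: 0.0
```

```bash
python3 -c "
from h import *
st();arc(.8,1.75,19)
i=snapshot('scene');j=snapshot('top')
cv2.imwrite('pics/6.png',np.hstack([cv2.resize(i[180:340,60:260],None,fx=2,fy=2),cv2.resize(j[210:370,350:550],None,fx=2,fy=2)]))"
```

```text
t 5.9833 q [-0.985  1.038  1.528  1.036  1.89   0.487] p [ 0.5526 -0.1617  0.1819] F [ 0.41 -1.13 -0.06] z [0.361 0.933 0.   ] x [ 0. -0. -1.]
lat 0.000835183648552554 r 0.07460196793706134
0.85 [-0.07, 0.15, 0.19] [ 0.551 -0.156  0.184]
0.9 [-0.13, 0.1, 0.13] [ 0.55  -0.152  0.187]
0.95 [-0.13, 0.1, 0.13] [ 0.549 -0.148  0.19 ]
1.0 [-0.12, 0.11, 0.14] [ 0.547 -0.144  0.193]
1.05 [-0.11, 0.11, 0.14] [ 0.546 -0.14   0.196]
1.1 [-0.1, 0.11, 0.14] [ 0.545 -0.135  0.198]
1.15 [-0.09, 0.12, 0.15] [ 0.543 -0.131  0.2  ]
1.2 [-0.08, 0.12, 0.15] [ 0.542 -0.126  0.202]
1.25 [-0.07, 0.12, 0.15] [ 0.541 -0.122  0.204]
1.3 [-0.06, 0.12, 0.16] [ 0.539 -0.117  0.206]
1.35 [-0.05, 0.12, 0.16] [ 0.538 -0.112  0.207]
1.4 [-0.04, 0.13, 0.16] [ 0.536 -0.107  0.208]
1.45 [-0.03, 0.13, 0.16] [ 0.535 -0.102  0.209]
1.5 [-0.02, 0.13, 0.16] [ 0.533 -0.097  0.209]
1.55 [-0.01, 0.13, 0.16] [ 0.532 -0.092  0.209]
1.6 [0.0, 0.13, 0.16] [ 0.53  -0.087  0.209]
1.65 [0.01, 0.13, 0.16] [ 0.529 -0.082  0.209]
1.7 [0.02, 0.13, 0.16] [ 0.527 -0.077  0.209]
1.75 [0.03, 0.13, 0.16] [ 0.526 -0.072  0.208]
```

View pics/6.png

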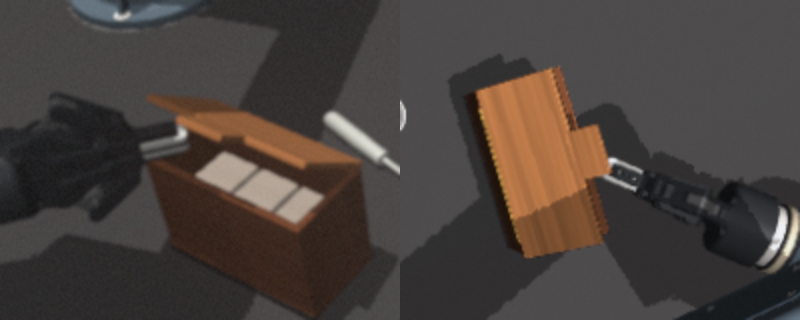

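The lid is well up, with the tip on the tab's underside and forces around 1 N. I'll continue past upright.

{"op": "play_rows", "data": {
  "commands": [
    [[-0.12, 0.11, 0.14, 0, 0, 0], [-0.13, 0.1, 0.13, 0, 0, 0], [-0.13, 0.1, 0.13, 0, 0, 0], [-0.12, 0.11, 0.14, 0, 0, 0], [-0.11, 0.11, 0.14, 0, 0, 0]]
  ]
}}

```text
t: 6.5
tcp_pos: [0.5463, -0.1409, 0.197]
orientation: [[0.0, -0.933, 0.361], [0.0, 0.361, 0.933], [-1.0, 0.0, 0.0]]
force: [-0.4, -1.3, 0.5]
gripper_width: 0.0
```

{"op": "play_rows", "data": {
  "commands": [
    [[-0.1, 0.11, 0.14, 0, 0, 0], [-0.09, 0.12, 0.15, 0, 0, 0], [-0.08, 0.12, 0.15, 0, 0, 0], [-0.07, 0.12, 0.15, 0, 0, 0], [-0.06, 0.12, 0.16, 0, 0, 0]]
  ]
}}

```text
t: 6.92
tcp_pos: [0.5393, -0.1181, 0.2069]
orientation: [[0.0, -0.933, 0.361], [0.0, 0.361, 0.933], [-1.0, 0.0, 0.0]]
force: [0.5, -0.5, -0.2]
gripper_width: 0.0002
```

```bash
python3 -c "
from h import *
st()
i=snapshot('scene');j=snapshot('top')
cv2.imwrite('pics/7.png',np.hstack([cv2.resize(i[180:340,60:260],None,fx=2,fy=2),cv2.resize(j[210:370,350:550],None,fx=2,fy=2)]))"
```

```text
t 6.9167 q [-0.962  0.976  1.644  1.042  1.853  0.444] p [ 0.5393 -0.1181  0.2069] F [ 0.5  -0.48 -0.24] z [0.361 0.933 0.   ] x [ 0.  0. -1.]
```

View pics/7.png

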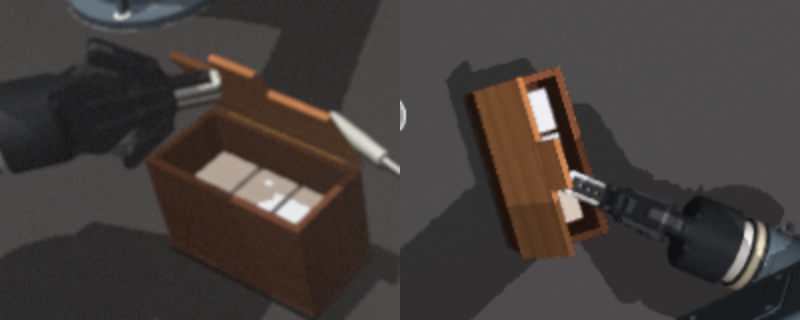

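The lid is near 1.25 rad and the caddy has not moved. I'll push it over.

{"op": "play_rows", "data": {
  "commands": [
    [[-0.05, 0.12, 0.16, 0, 0, 0], [-0.04, 0.12, 0.16, 0, 0, 0], [-0.03, 0.13, 0.16, 0, 0, 0], [-0.02, 0.13, 0.16, 0, 0, 0], [-0.01, 0.13, 0.16, 0, 0, 0]]
  ]
}}

```text
t: 7.43
tcp_pos: [0.5318, -0.0936, 0.2105]
orientation: [[-0.0, -0.933, 0.361], [0.0, 0.361, 0.933], [-1.0, 0.0, 0.0]]
force: [0.2, 0.3, 0.1]
gripper_width: -0.0003
```

{"op": "play_rows", "data": {
  "commands": [
    [[0, 0.13, 0.16, 0, 0, 0], [0, 0.13, 0.16, 0, 0, 0], [0, 0.13, 0.16, 0, 0, 0], [0, 0.13, 0.16, 0, 0, 0], [0, 0.13, 0.16, 0, 0, 0]]
  ]
}}

```text
t: 7.85
tcp_pos: [0.5239, -0.0692, 0.2104]
orientation: [[-0.0, -0.933, 0.361], [0.0, 0.361, 0.933], [-1.0, 0.0, -0.0]]
force: [0.2, 0.6, 0.7]
gripper_width: -0.0001
```

```bash
python3 -c "
from h import *
st()
i=snapshot('scene');j=snapshot('top')
cv2.imwrite('pics/8.png',np.hstack([cv2.resize(i[160:340,60:260],None,fx=2,fy=2),cv2.resize(j[200:380,350:550],None,fx=2,fy=2)]))"
```

```text
t 7.85 q [-0.934  0.954  1.762  1.048  1.794  0.366] p [ 0.5239 -0.0692  0.2104] F [0.16 0.61 0.73] z [ 0.361  0.933 -0.   ] x [-0.  0. -1.]
```

View pics/8.png

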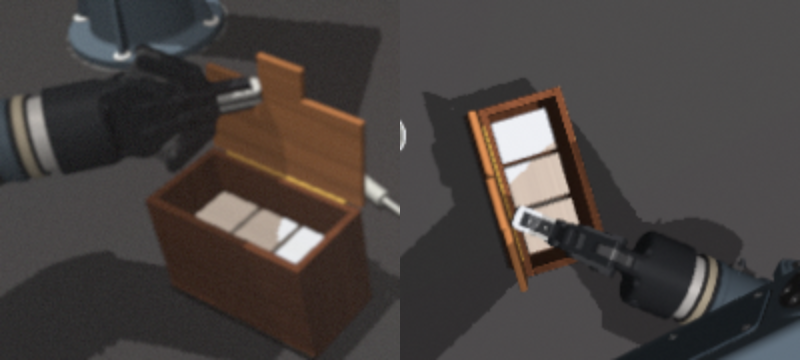

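{"op": "play_rows", "data": {
  "commands": [
    [[0, 0.08, 0.1, 0, 0, 0], [0, 0.08, 0.1, 0, 0, 0], [0, 0, 0, 0, 0, 0], [0, 0, 0, 0, 0, 0], [0, 0, 0, 0, 0, 0]]
  ]
}}

```text
t: 8.37
tcp_pos: [0.5222, -0.0638, 0.2104]
orientation: [[0.0, -0.932, 0.361], [-0.0, 0.361, 0.932], [-1.0, -0.0, -0.0]]
force: [-0.1, 0.1, 0.4]
gripper_width: -0.0
```

{"op": "play_rows", "data": {
  "commands": [
    [[0, -0.13, -0.16, 0, 0, 0], [0, -0.2, -0.3, 0, 0, 0], [0, -0.2, -0.4, 0, 0, 0], [0, -0.2, -0.5, 0, 0, 0], [0, -0.2, -0.5, 0, 0, 0]]
  ]
}}

```text
t: 8.78
tcp_pos: [0.5272, -0.1172, 0.2103]
orientation: [[0.0, -0.932, 0.361], [-0.001, 0.361, 0.932], [-1.0, -0.001, -0.001]]
force: [0.7, -0.5, -0.1]
gripper_width: 0.0001
```

```bash
python3 -c "
from h import *
st()
i=snapshot('scene');j=snapshot('top')
cv2.imwrite('pics/9.png',np.hstack([cv2.resize(i[160:340,60:260],None,fx=2,fy=2),cv2.resize(j[200:380,350:550],None,fx=2,fy=2)]))"
```

```text
t 8.7833 q [-0.979  0.966  1.67   1.023  1.851  0.425] p [ 0.5272 -0.1172  0.2103] F [ 0.69 -0.5  -0.14] z [ 0.361  0.932 -0.001] x [ 0.    -0.001 -1.   ]
```

View pics/9.png

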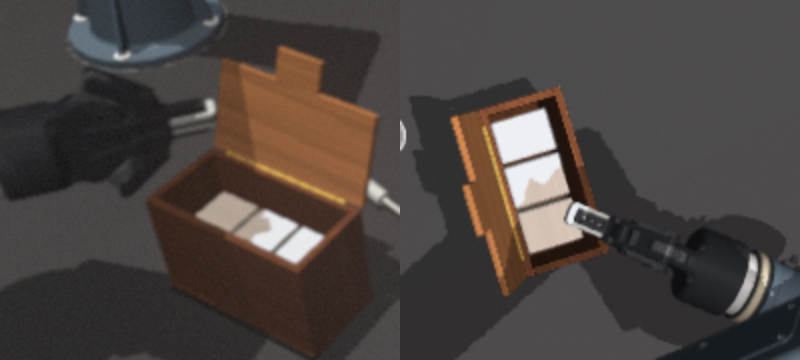

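The lid leans open at its stop and the tip is clear of it. I'll retract fully, staying above the rim, and check everything.

{"op": "play_rows", "data": {
  "commands": [
    [[-0.1, 0, -0.7, 0, 0, 0], [-0.1, 0, -0.8, 0, 0, 0], [-0.1, 0, -0.8, 0, 0, 0], [-0.1, 0, -0.8, 0, 0, 0], [0, 0, -0.8, 0, 0, 0]]
  ]
}}

```text
t: 9.3
tcp_pos: [0.4909, -0.2077, 0.2211]
orientation: [[-0.0, -0.933, 0.361], [0.0, 0.361, 0.933], [-1.0, 0.0, 0.0]]
force: [0.2, -0.8, 0.3]
gripper_width: 0.0002
```

{"op": "play_rows", "data": {
  "commands": [
    [[0, 0, -0.6, 0, 0, 0], [0, 0, -0.3, 0, 0, 0], [0, 0, 0, 0, 0, 0], [0, 0, 0, 0, 0, 0], [0, 0, 0, 0, 0, 0]]
  ]
}}

```text
t: 9.72
tcp_pos: [0.4837, -0.2263, 0.2205]
orientation: [[-0.001, -0.933, 0.36], [0.001, 0.36, 0.933], [-1.0, 0.001, 0.001]]
force: [-0.1, 0.3, 0.2]
gripper_width: -0.0001
```

```bash
python3 -c "
from h import *
st()
i=snapshot('scene');j=snapshot('top')
for n in('tea','stick','mug','pitcher','jar','spoon'):
  for c in('scene','top'):
    for r in landmark_of(c,n)[:1]: print(n,c,round(r['p'],2),np.round(at(c,r['location'],0),3))
cv2.imwrite('pics/10.png',np.hstack([i[140:420,60:440],j[130:410,140:520]]))"
```

```text
t 9.7167 q [-1.131  0.979  1.522  0.918  1.997  0.496] p [ 0.4837 -0.2263  0.2205] F [-0.08  0.27  0.15] z [0.36  0.933 0.001] x [-0.001  0.001 -1.   ]
tea scene 0.91 [ 0.547 -0.134 -0.   ]
tea top 0.81 [ 0.548 -0.14   0.   ]
stick scene 0.81 [0.574 0.189 0.   ]
stick top 0.58 [0.551 0.204 0.   ]
mug scene 0.76 [ 0.79  -0.093  0.   ]
mug top 0.78 [ 0.793 -0.086  0.   ]
pitcher scene 0.8 [0.574 0.437 0.   ]
pitcher top 0.64 [0.577 0.419 0.   ]
jar scene 0.73 [0.787 0.124 0.   ]
jar top 0.88 [0.782 0.129 0.   ]
spoon scene 0.72 [0.519 0.021 0.   ]
spoon top 0.81 [0.52  0.026 0.   ]
```

View pics/10.png

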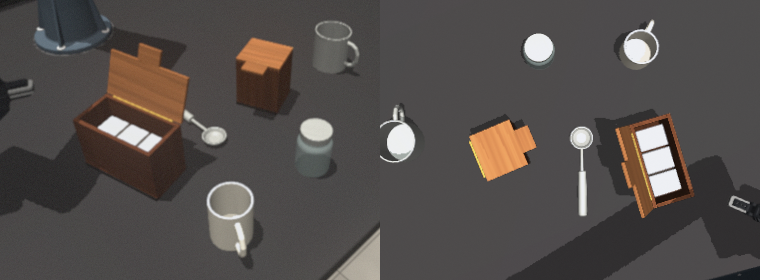

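The wide lid rests open, the narrow lid is shut, everything is in place and the gripper is clear.

```bash
python3 -c "
from h import *
print(sign_off())"
```

```text
the job is handed in; nothing more can be done
None
```

The wide caddy's lid is open and resting by its own weight, and the job was handed in at about 10 s of the 45 s allowed. I slid the shut fingertips under its tab, pushed the lid up along its arc past upright until it fell back open, then drew the arm clear.

- **Lid:** after I backed off, the pictures showed it leaning well past upright, and it stayed there through the retreat. I judged the angle by eye and did not measure it.
- **Forces:** the readings I took at the end of each move stayed below about 1.5 N.
- **Wide caddy:** it did not visibly move. The network's estimates of its position changed by at most 3 mm, comparing top views.
- **Other things:** the narrow lid is shut, and the mug, pitcher, jar and spoon look untouched. The networks' positions for them shifted by up to about 2 cm between looks. The largest shifts were the narrow caddy and pitcher in the scene camera and the mug in the top view. I take these as detection noise, since the other camera put each of them within 1 cm of where it had been.

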